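Refill the finger moistener at the coin-counting table

TASK

Recharge the finger moistener: stand the small tray on the table with the middle of its round pad directly under the pump dispenser's spout, let go of it, and then press the pump head gently but fully down to its stop, so that a full dose comes out onto the pad, and let it spring back up. Do not press the pump before the pad is under the spout, do not lean hard on the dispenser, and leave the canister, the coin bin and the mug where they are.

Things in the scene. Friction and masses are not known exactly. Their poses are not given: they have to be found in the camera images.
- dispenser: Pump dispenser, fixed. Origin: on the table, on the vertical axis of bottle and pump head; spout points to -x, z up. Base plate 10 mm thick, x -20 to +75 mm, 110 mm wide (y); post at x 45 to 59 mm, 160 mm tall. The white bottle (66 mm diameter) is clamped to the post at a height that varies by 30 mm and is NOT in this pose: its underside is 40 to 70 mm above the table
- pump_head (a joint): Travel of the sprung pump head in m: 0 up, 0.014 pressed to its stop; pushes back about 3 N at the top, 9 N at the stop. A grey flat disc, 40 mm diameter, on the dispenser's axis; its top when up is 200 to 230 mm above the table (varies with the bottle, not told: feel or see it). Gripper shut, press on the disc
- drip_point (a point): Point on the table straight below the spout's nozzle, 70 mm in front (-x) of the dispenser's axis. The spout is 16 mm wide, reaches 76 mm from the axis; the nozzle's lower end is 22 mm below the pump head's top
- tray: Finger-moistener tray, loose: a grey block 150 (x) x 56 (y) x 32 (z) mm, 0.2 kg or so. Origin: centre of its underside, z up. A round well 40 mm across with a grey pad lies at its +x end, centred 48 mm from the origin; the -x end is a plain top with three dark cross lines and is the place to hold it (56 mm across)
- pad (a point): Middle of the round pad of the tray, 23 mm above the tray's underside
- canister: Bystander: plain white bottle with screw cap and no spout, 64 mm diameter, 150 mm tall, loose. Origin: centre of its underside
- coin_bin: Bystander: open red bin with coins, 200 (x) x 130 (y) x 75 mm, loose. Origin: centre of its underside
- mug: Bystander: white mug, 80 mm diameter, 92 mm tall, handle at +y, loose. Origin: centre of its underside
Things that resemble listed ones, but are neither listed nor needed, are in the scene too. What is shaped like the tray but green is not meant.

How it is judged (in metres and radians):
On the way, in this order (a step that is already met when the one before it is completed fails the run):
1. the tray stands on the table with its pad under the spout (within 15 mm) and is let go (horizontal distance between pad and drip_point below 0.015 m and height (world z) of tray below 0.006 m and angle between tray's own z axis and vertical below 0.06 rad and contact force between the fingers and tray below 0.3 N), for 0.2 s.
2. the pump head is pressed fully down (12 of its 14 mm or more) (value of joint pump_head above 0.012 m and horizontal distance between pad and drip_point below 0.015 m), for 0.05 s.
3. the pump head has sprung back up (value of joint pump_head below 0.003 m), for 0.2 s.
At the end, for the whole second after the job is handed in: The tray stands upright and still on the table, the middle of its pad within 15 mm (horizontally) of the point below the nozzle, the pump head is back up (less than 3 mm down), and the canister, coin bin and mug are within 30 mm of where they were (horizontal distance between pad and drip_point below 0.015 m and height (world z) of tray below 0.006 m and angle between tray's own z axis and vertical below 0.06 rad and linear speed of tray below 0.02 m/s and value of joint pump_head below 0.003 m and distance of each of canister, coin_bin, mug from where it was at the start of the episode below 0.03 m); the robot touches nothing.
It fails at once if the pump is pressed (more than 5 mm) while the pad is not under the spout (more than 25 mm off) (value of joint pump_head above 0.005 m and horizontal distance between pad and drip_point above 0.025 m).
It fails at once if the robot leans on the dispenser with more than 40 N (contact force between any of the fingers, the arm and dispenser above 40 N).
It fails at once if a bystander is pushed away by more than 30 mm or tipped (distance of any of canister, coin_bin, mug from where it was at the start of the episode above 0.03 m or angle between any of canister, coin_bin, mug's own z axis and vertical above 0.5 rad).
It also fails if it takes over 64 s, if anything falls off the work surface, if the arm or the gripper's body presses on something with over 40 N, if the wrist force passes 120 N, or if a joint passes its speed limit or range.

ROBOT

A 7-joint arm with a two-finger parallel gripper is mounted at the origin on the work surface. World frame = base frame: x ahead of the robot, y to its left, z up, the work surface at z = 0. Lengths are in mm, angles in rad, forces in N, time in s.
With the tool pointing down it reaches from about 425 to 950 mm from the base axis. Payload 4.7 kg.
Tool frame: the origin (TCP) lies at the very end of the fingers, on their centre line; the grasp point (between the pads) lies 19 mm behind it (bot.tcp_to_grasp is the distance from the TCP to the grasp point, in mm); z points along the fingers, y is the line along which they close (so a half turn about z gives the same grasp; the last joint's range is limited). The gripper opens to 87 mm and grips with 3 to 60 N. Pads are 19 mm wide; open, the fingers measure 117 mm over their backs; the gripper's body (75 mm by 190 mm) begins 51 mm behind the grasp point.
Start: joints at [1.284, 0.469, -0.049, 1.532, 0.024, 1.141, -0.082], TCP at [172.141, -652.7, 222.573] pointing down, gripper open.
Joint ranges: [-2.59, 2.59], [-0.33, 1.99], [-1.39, 1.29], [0.1, 2.45], [-1.04, 4.18], [0.21, 1.99], [-2.66, 2.66]. Speed limits (rad/s): [2.57, 2.57, 3.14, 3.14, 3.14, 3.14, 3.14].

INTERFACE

Orientations are given as a unit quaternion [w, x, y, z].
In Python, from bench import bot gives the robot as it stands.
- The arm moves only by the tool carry_out, never from a script. Its argument "motion" is a list that holds one entry, the list of rows, each a list of 7 numbers: the shift along the tool's x, y, z in mm, then the turn, a rotation vector about the tool's x, y, z in degrees, then the opening, from 0 (shut) to 1 (fully open). In form: [[[x, y, z, rx, ry, rz, grip], ...]]. A call has 1 to 12 rows; each row shifts and turns the commanded pose from where the row before left it, along the tool's axes as they then stand; what a row does not reach is not made up. A row lasts 1/12 s, in which the tool goes at most 41.7 mm and 7.16 degrees, less where a joint would pass 70% of its speed; a pose out of reach is approached as far as the arm can. A call is refused whole if a number of a shift passes 41.7 or a number of a turn 7.16, either way. A call with a gripper value outside its range is refused whole. The fingers move at their own pace and stop on an object; the grip force is fixed at half the most. Time passes only in rows, so rows that do not move let the fingers close. It gives the time, the measured TCP pose, the force, the opening and the grip force at its end, in the units of the state.
- bot.observe(): the state, without advancing time (a new reading comes with each control period).
- bot.capture(name): name is "scene" or "top"; returns a dict with "pixels" (400x640x3 uint8, red, green, blue), "fx", "fy", "cx", "cy" (pixels), "origin" and "attitude" of the camera in the world. Camera axes: x right, y down, z forward; pixel columns grow to the right and rows downward; lengths in mm; the calibration is good to about 2 mm. A picture is of the moment at which its call begins. There is no depth.
- bot.close_job(): hands the job in; it is judged then, once.
The state is a dict: "clock": time; "qpos": joint angles; "qvel": joint speeds; "tau": joint torques, N m; "ee_pos": TCP position; "tool_rot": TCP orientation; "wrist_force": force on the tool from outside, world axes, zero at the start; "wrist_torque": the same for the moment, N m; "finger_gap": finger opening in mm; "gripper_force": force on a finger pad.
Only numpy, scipy, OpenCV 4.12 (cv2) and the standard library are available. Lean on these libraries where they do the work, as an engineer would, in place of code of your own. Each camera call takes 0.05 s, during which the arm holds its last target. There are 200 camera calls.

## Working session

There is one attempt and no reset: what is moved stays moved. The work goes in short steps, Python scripts to look and compute and a tool call to move; the robot and the scene stay as the last step left them, time stands still between calls to the robot, and variables do not carry over. Pictures are saved under pics/ and viewed, at most 10 in all, crops included, and the job is handed in when it is done.

Besides the shell and the picture viewer there is one more tool, called by a JSON object that holds its "name" and its "arguments", one argument or row to a line. carry_out: Moves the arm, as the interface text tells. Its arguments: {"type":"object","properties":{"motion":{"type":"array","items":{"type":"array","items":{"type":"array","items":{"type":"number"}}}}},"required":["motion"]}

```bash
mkdir -p pics; cat > h.py <<'E'
import numpy as np,cv2
from bench import bot
from scipy.spatial.transform import Rotation as R
def rot(a):
    a=np.array(a,float)
    return a if a.shape==(3,3) else R.from_quat(a,scalar_first=True).as_matrix()
def ray(c,u,v):
    d=rot(c["attitude"])@np.array([(u-c["cx"])/c["fx"],(v-c["cy"])/c["fy"],1.]); return np.array(c["origin"],float),d
def onz(c,u,v,z):
    o,d=ray(c,u,v); return o+d*(z-o[2])/d[2]
def proj(c,p):
    q=rot(c["attitude"]).T@(np.array(p,float)-np.array(c["origin"])); return c["fx"]*q[0]/q[2]+c["cx"],c["fy"]*q[1]/q[2]+c["cy"]
def two(c1,p1,c2,p2):
    o1,d1=ray(c1,*p1);o2,d2=ray(c2,*p2)
    s=np.linalg.lstsq(np.c_[d1,-d2],o2-o1,rcond=None)[0]
    a,b=o1+d1*s[0],o2+d2*s[1]; return (a+b)/2,np.linalg.norm(a-b)
E
python3 - <<'E'
from h import *
for n in("scene","top"):
    c=bot.capture(n); cv2.imwrite(f"pics/{n}0.png",c["pixels"][:,:,::-1])
    print(n,c["fx"],c["cx"],c["cy"],c["origin"],c["attitude"]); np.save(f"{n}0.npy",c,allow_pickle=True)
s=bot.observe(); print(s)
E
```

```text
scene 390.97461754468935 319.492047588637 206.85444581389734 [1213.2227296   667.51873072  750.87663158] [-0.13653185  0.31454858  0.84852699 -0.40301388]
top 433.08335955658214 316.53405506234407 198.2503081013759 [ 541.09224513   26.56425239 1453.17595421] [-0.02603229  0.70944399 -0.70340468  0.03511981]
{'clock': 0.1, 'qpos': array([ 1.2840697 ,  0.46938721, -0.04859288,  1.53355499,  0.02410375,
        1.14096459, -0.08229826]), 'qvel': array([ 0.00042787, -0.00158036,  0.0014075 , -0.00200942,  0.00060826,
        0.00067791,  0.00049375]), 'tau': array([ 1.40645028e-03, -5.09171176e+01, -8.08676449e-02, -2.36829239e+01,
       -6.14624494e-02,  3.44675558e-02,  6.49702679e-05]), 'ee_pos': array([ 171.99065452, -652.18302828,  221.59477833]), 'tool_rot': array([-8.52532041e-04,  9.91699878e-01,  1.28571398e-01, -1.41797956e-04]), 'wrist_force': array([ 0.55711114, -0.39127542, -1.31441593]), 'wrist_torque': array([0.0178477 , 0.00640794, 0.00466473]), 'gripper_force': 0.0, 'finger_gap': 87.68430099382088}
```

View pics/scene0.png

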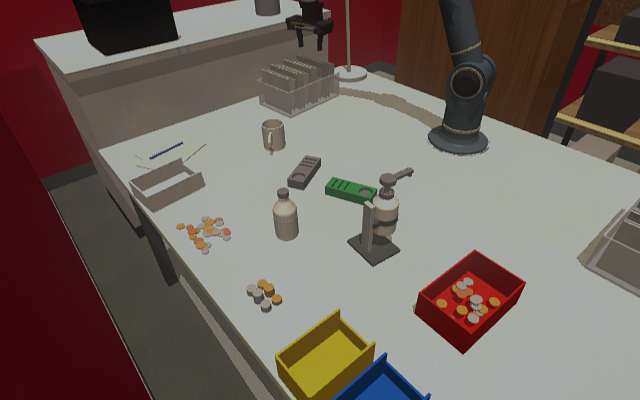

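View pics/top0.png

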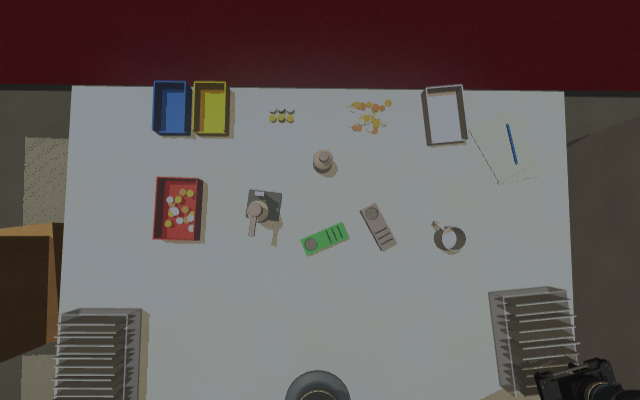

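The scene view shows the grey tray at (305,172), the green one at (350,190), the dispenser at (382,215) with its spout tip at (410,170), and the canister at (286,215). In the top view, the candidates for the tray are:
- the grey block at (378,227): grey with a pad and three dark lines, so this is the one
- the green block at (325,239): excluded by the text
- the grey open boxes at (444,115): wrong shape

The dispenser is the post-mounted one at (257,208). The canister at (322,161) has no spout.

```bash
python3 - <<'E'
from h import *
t=np.load("top0.npy",allow_pickle=True).item();s=np.load("scene0.npy",allow_pickle=True).item()
a=t["pixels"][170:270,230:410];b=s["pixels"][140:270,280:430]
A=cv2.resize(a[:,:,::-1],None,fx=4.4,fy=4.4,interpolation=2);cv2.imwrite("pics/ct.png",A)
cv2.imwrite("pics/cs.png",cv2.resize(b[:,:,::-1],None,fx=4.5,fy=4.5,interpolation=2))
for c,box,z,n in((t,(340,195,410,260),32,"top"),(s,(282,148,325,192),32,"scene")):
    x0,y0,x1,y1=box;h=cv2.cvtColor(c["pixels"],cv2.COLOR_RGB2HSV)[y0:y1,x0:x1]
    m=((h[...,2]<150)).astype(np.uint8)
    k,l,st,ce=cv2.connectedComponentsWithStats(m);i=1+st[1:,4].argmax()
    cn=cv2.findContours((l==i).astype(np.uint8),0,1)[0][0].reshape(-1,2)+[x0,y0]
    print(n,st[i],np.median(h[...,2]))
    P=np.array([onz(c,u,v,z)[:2] for u,v in cn],np.float32);print(cv2.minAreaRect(P),cv2.boxPoints(cv2.minAreaRect(P)).round(1).tolist())
E
```

```text
top [   0    0   70   65 4501] 144.0
((572.2699584960938, -183.02548217773438), (209.80255126953125, 229.1060333251953), 0.41701215505599976) [[466.5, -69.19999694824219], [468.20001220703125, -298.29998779296875], [678.0, -296.79998779296875], [676.2999877929688, -67.69999694824219]]
scene [  5   7  34  36 730] 169.0
((586.6936645507812, -177.3897705078125), (189.6725311279297, 74.82535552978516), 28.25314712524414) [[485.3999938964844, -189.3000030517578], [520.9000244140625, -255.1999969482422], [687.9000244140625, -165.5], [652.5, -99.5]]
```

View pics/ct.png

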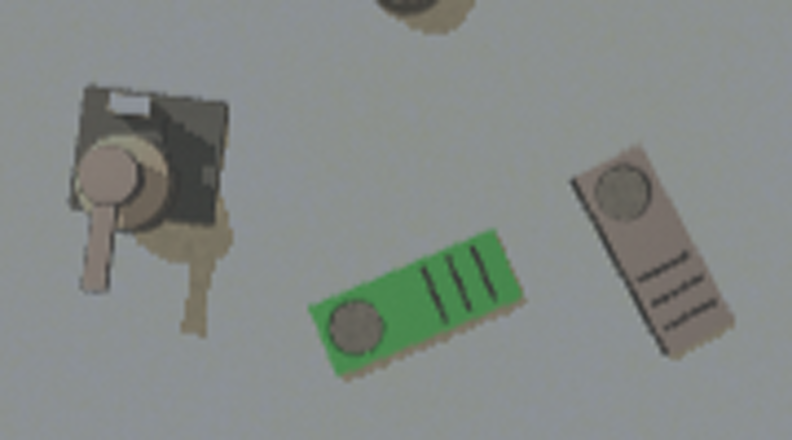

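View pics/cs.png

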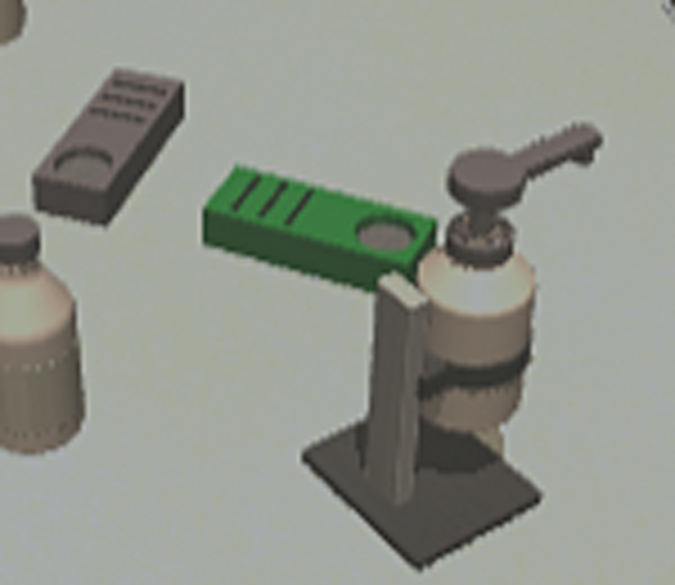

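The close crops confirm the choice. The grey tray has its pad at ct (623,193) / cs (85,163), and its lined grip end points towards the robot. The dispenser head is at ct (108,175) / cs (486,173), with the spout end at ct (95,292) / cs (595,130).

```bash
python3 - <<'E'
from h import *
t=np.load("top0.npy",allow_pickle=True).item();s=np.load("scene0.npy",allow_pickle=True).item()
T=lambda x,y:((x+.5)/4.4+230-.5,(y+.5)/4.4+170-.5)
S=lambda x,y:((x+.5)/4.5+280-.5,(y+.5)/4.5+140-.5)
for n,p,q in(("trayBackR(+x,+y)",(575,181),(108,193)),("+x,-y",(640,145),(35,177)),("-x,-y",(735,319),(115,70)),("-x,+y",(668,353),(184,84)),("pad",(623,193),(85,165)),("head",(108,175),(486,172)),("tip",(95,292),(596,133))):
    a,e=two(t,T(*p),s,S(*q));print(n,a.round(1),round(e,1))
print("at z 32 top",[onz(t,*T(*p),32)[:2].round(1) for p in((575,181),(640,145),(735,319),(668,353))])
print("pad z23",onz(t,*T(623,193),23).round(1),onz(s,*S(85,163),23).round(1))
print("base z10",[onz(t,*T(*p),10)[:2].round(1) for p in((88,85),(228,102),(213,225),(70,207))])
print("base scene",[onz(s,*S(*p),10)[:2].round(1) for p in((303,456),(420,567),(541,495))])
# canister/mug rough
print("can",onz(t,322,160,150).round(0),"mug",onz(t,450,239,92).round(0),"green",[onz(t,*T(*p),32)[:2].round(0) for p in((310,305),(345,378),(525,297),(494,230))])
# precise edges of head & spout colour
E
```

```text
trayBackR(+x,+y) [ 624.1 -135.5   28.1] 1.6
+x,-y [ 651.4 -184.2   28.9] 1.8
-x,-y [ 522.4 -254.8   30.1] 0.8
-x,+y [ 496.5 -204.3   30.4] 1.7
pad [ 615.7 -171.7   28.9] 0.7
head [615.4 188.8 213.6] 1.2
tip [538.7 197.6 207.8] 1.7
at z 32 top [array([ 624.5, -135.5]), array([ 651.9, -184.3]), array([ 522.7, -254.7]), array([ 497.2, -204.6])]
pad z23 [ 616.3 -172.7   23. ] [ 609.1 -180.3   23. ]
base z10 [array([695.6, 232.6]), array([683.6, 126.1]), array([590.1, 136. ]), array([602.7, 244.2])]
base scene [array([686.8, 131.4]), array([698. , 238.3]), array([605.4, 245.8])]
can [771.  -5. 150.] mug [ 535. -411.   92.] green [array([531.,  61.]), array([477.,  35.]), array([538., -98.]), array([587., -75.])]
```

{"name": "carry_out", "arguments": {
  "motion": [
    [[25,-18,0,0,0,0,1],[33,-23,0,0,0,0,1],[33,-23,0,0,0,0,1],[33,-23,0,0,0,0,1],[33,-23,0,0,0,0,1],[33,-23,0,0,0,0,1],[33,-23,0,0,0,0,1],[33,-23,0,0,0,0,1],[33,-23,0,0,0,0,1],[33,-23,0,0,0,0,1],[33,-23,0,0,0,0,1],[33,-23,0,0,0,0,1]]
  ]
}}

```text
clock: 1.1
ee_pos: [478.9, -290.0, 222.4]
tool_rot: [-0.0, 0.992, 0.128, -0.0]
wrist_force: [1.3, -1.1, 0.3]
finger_gap: 86.9
gripper_force: 0.0
```

{"name": "carry_out", "arguments": {
  "motion": [
    [[33,-23,0,0,0,0,1],[33,-23,0,0,0,0,1],[0,0,15,0,0,-4.6,1],[0,0,15,0,0,-4.6,1],[0,0,15,0,0,-4.6,1],[0,0,0,0,0,0,1],[0,0,0,0,0,0,1],[0,0,0,0,0,0,1]]
  ]
}}

```text
clock: 1.77
ee_pos: [530.6, -230.8, 178.2]
tool_rot: [0.0, 0.969, 0.246, 0.0]
wrist_force: [0.9, 0.1, 0.8]
finger_gap: 87.2
gripper_force: 0.0
```

```bash
cat >> h.py <<'E'
def go(target,yaw):
    "shift in tool axes to a world TCP target and rz to a tool-x yaw (deg), for tool pointing down"
    s=bot.observe();M=rot(s["tool_rot"]);y=np.degrees(np.arctan2(M[1,0],M[0,0]))
    print("t",round(s["clock"],2),"tcp",s["ee_pos"].round(1),"yaw",round(y,2),"tilt z",M[:,2].round(3),"F",s["wrist_force"].round(1),"gap",round(s["finger_gap"],1))
    print("shift",(M.T@(np.array(target)-s["ee_pos"])).round(1),"rz",round(y-yaw,2))
E
python3 - <<'E'
from h import *
go((534.6,-216.3,8),28.6)
c=bot.capture("top");cv2.imwrite("pics/t1.png",cv2.resize(c["pixels"][170:270,330:430,::-1],None,fx=5,fy=5,interpolation=2))
E
```

```text
t 1.77 tcp [ 530.6 -230.8  178.2] yaw 28.45 tilt z [ 0.001 -0.    -1.   ] F [0.9 0.1 0.8] gap 87.2
shift [ 10.3 -10.9 170.2] rz -0.15
```

{"name": "carry_out", "arguments": {
  "motion": [
    [[5,-5.5,0,0,0,0,1],[5.3,-5.4,0,0,0,0,1],[0,0,20,0,0,0,1],[0,0,30,0,0,0,1],[0,0,30,0,0,0,1],[0,0,30,0,0,0,1],[0,0,20,0,0,0,1],[0,0,15,0,0,0,1],[0,0,15,0,0,0,1],[0,0,10,0,0,0,1],[0,0,0,0,0,0,1],[0,0,0,0,0,0,1]]
  ]
}}

```text
clock: 2.82
ee_pos: [534.5, -215.4, 7.8]
tool_rot: [-0.0, 0.969, 0.247, 0.0]
wrist_force: [0.2, -0.1, 0.9]
finger_gap: 87.0
gripper_force: 0.0
```

{"name": "carry_out", "arguments": {
  "motion": [
    [[0,0,0,0,0,0,0.6],[0,0,0,0,0,0,0.5],[0,0,0,0,0,0,0.4],[0,0,0,0,0,0,0.4],[0,0,0,0,0,0,0.4],[0,0,0,0,0,0,0.4],[0,0,0,0,0,0,0.4],[0,0,0,0,0,0,0.4]]
  ]
}}

```text
clock: 3.48
ee_pos: [534.4, -216.3, 7.9]
tool_rot: [0.0, 0.969, 0.247, 0.0]
wrist_force: [-0.4, -1.0, 3.1]
finger_gap: 55.6
gripper_force: 29.9
```

Gripped at 55.6 mm, which matches the 56 mm width. Next I lift it and turn to the final yaw.

{"name": "carry_out", "arguments": {
  "motion": [
    [[0,0,-8,0,0,0,0.4],[0,0,-15,0,0,0,0.4],[0,0,-20,0,0,0,0.4],[0,0,-20,0,0,0,0.4],[0,0,-10,0,0,3,0.4],[0,0,0,0,0,5,0.4],[0,0,0,0,0,6,0.4],[0,0,0,0,0,6,0.4],[0,0,0,0,0,6,0.4],[0,0,0,0,0,6,0.4],[0,0,0,0,0,3,0.4],[0,0,0,0,0,0,0.4]]
  ]
}}

```text
clock: 4.48
ee_pos: [533.5, -215.4, 80.4]
tool_rot: [-0.0, 0.998, -0.056, -0.001]
wrist_force: [-0.0, -0.1, -1.2]
finger_gap: 55.8
gripper_force: 29.9
```

{"name": "carry_out", "arguments": {
  "motion": [
    [[0,0,0,0,0,0,0.4],[0,0,0,0,0,0,0.4],[0,0,0,0,0,0,0.4],[0,0,0,0,0,0,0.4]]
  ]
}}

```text
clock: 4.82
ee_pos: [534.0, -215.9, 80.5]
tool_rot: [-0.0, 0.998, -0.056, -0.0]
wrist_force: [-0.6, -0.3, -2.3]
finger_gap: 55.7
gripper_force: 29.9
```

```bash
python3 - <<'E'
from h import *
go((430,210,80),-6.6)
c=bot.capture("scene");cv2.imwrite("pics/s2.png",c["pixels"][:,:,::-1])
c=bot.capture("top")
cv2.imwrite("pics/t2.png",cv2.resize(c["pixels"][170:270,280:440,::-1],None,fx=5,fy=5,interpolation=2))
E
```

```text
t 4.82 tcp [ 534.  -215.9   80.5] yaw -6.4 tilt z [-0.  0. -1.] F [-0.6 -0.3 -2.3] gap 55.7
shift [-150.9 -411.6    0.6] rz 0.2
```

View pics/s2.png

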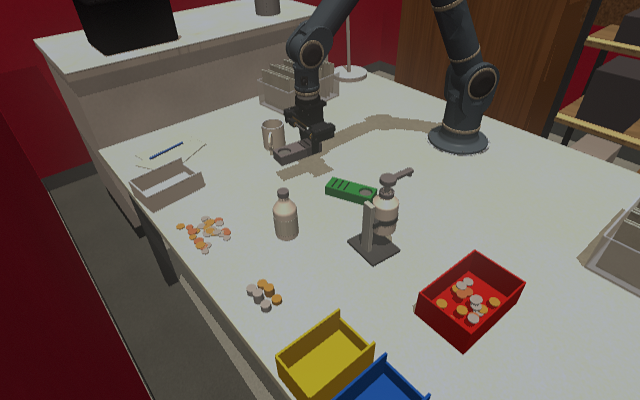

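The tray is held level, with its pad at about (292,153). I'm carrying it over at this height.

{"name": "carry_out", "arguments": {
  "motion": [
    [[-6,-17,0,0,0,0,0.4],[-12,-34,0,0,0,0,0.4],[-13,-35,0,0,0,0,0.4],[-13,-35,0,0,0,0,0.4],[-13,-35,0,0,0,0,0.4],[-13,-35,0,0,0,0,0.4],[-13,-35,0,0,0,0,0.4],[-13,-35,0,0,0,0,0.4],[-13,-35,0,0,0,0,0.4],[-13,-35,0,0,0,0,0.4],[-13,-35,0,0,0,0,0.4],[-11,-29,0,0,0,0,0.4]]
  ]
}}

```text
clock: 5.92
ee_pos: [432.5, 195.8, 80.9]
tool_rot: [-0.001, 0.998, -0.055, 0.0]
wrist_force: [0.9, 0.7, -2.8]
finger_gap: 55.8
gripper_force: 29.9
```

{"name": "carry_out", "arguments": {
  "motion": [
    [[-4.9,-16.6,0,0,0,0.2,0.4],[0,0,0,0,0,0,0.4],[0,0,0,0,0,0,0.4],[0,0,0,0,0,0,0.4],[0,0,0,0,0,0,0.4]]
  ]
}}

```text
clock: 6.33
ee_pos: [430.6, 208.4, 80.4]
tool_rot: [0.0, 0.998, -0.059, -0.0]
wrist_force: [1.2, 0.4, -2.7]
finger_gap: 55.8
gripper_force: 29.9
```

```bash
python3 - <<'E'
from h import *
go((430,210,80),-6.6)
c=bot.capture("top");np.save("t3.npy",c,allow_pickle=True)
cv2.imwrite("pics/t3.png",cv2.resize(c["pixels"][180:290,210:330,::-1],None,fx=5,fy=5,interpolation=2))
E
```

```text
t 6.33 tcp [430.6 208.4  80.4] yaw -6.76 tilt z [-0.    -0.001 -1.   ] F [ 1.2  0.4 -2.7] gap 55.8
shift [-0.8 -1.5  0.4] rz -0.16
```

View pics/t3.png

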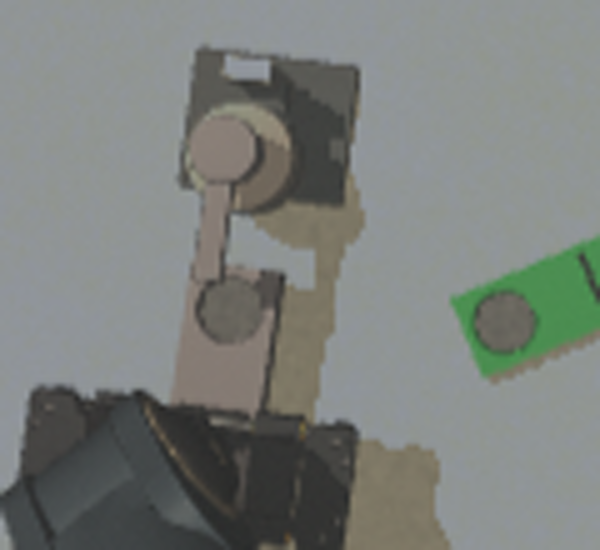

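The pad is at crop (231,310), just short of the spout end at (205,280), and the tray is parallel to the spout.

```bash
python3 - <<'E'
from h import *
c=np.load("t3.npy",allow_pickle=True).item()
p=onz(c,230.5/5+210-.4,310/5+180-.4,95.5);print("pad",p.round(1))
M=rot(bot.observe()["tool_rot"]);e=bot.observe()["ee_pos"]
print("expected pad",(e+M[:,0]*93).round(1))
for pad in(p,e+M[:,0]*93): print("shift to drip",(M.T@(np.array([546.5,196.8,0])-pad))[:2].round(1))
E
```

```text
pad [521.7 197.9  95.5]
expected pad [523.  197.5  80.4]
shift to drip [24.8 -1.9]
shift to drip [23.4 -2.2]
```

{"name": "carry_out", "arguments": {
  "motion": [
    [[8,-1,0,0,0,0,0.4],[8,-1,0,0,0,0,0.4],[8,0,0,0,0,0,0.4],[0,0,15,0,0,0,0.4],[0,0,20,0,0,0,0.4],[0,0,15,0,0,0,0.4],[0,0,10,0,0,0,0.4],[0,0,6,0,0,0,0.4],[0,0,4,0,0,0,0.4],[0,0,2,0,0,0,0.4],[0,0,0,0,0,0,0.4],[0,0,0,0,0,0,0.4]]
  ]
}}

```text
clock: 7.38
ee_pos: [454.9, 209.5, 9.1]
tool_rot: [-0.0, 0.998, -0.058, 0.001]
wrist_force: [0.4, -0.7, -1.6]
finger_gap: 55.9
gripper_force: 29.9
```

```bash
python3 - <<'E'
from h import *
go((454,207.5,7.9),-6.6)
E
```

```text
t 7.38 tcp [454.9 209.5   9.1] yaw -6.63 tilt z [ 0.001  0.    -1.   ] F [ 0.4 -0.7 -1.6] gap 55.9
shift [-0.7  2.1  1.2] rz -0.03
```

{"name": "carry_out", "arguments": {
  "motion": [
    [[0,1.5,0,0,0,0,0.4],[0,0,1,0,0,0,0.4],[0,0,0.5,0,0,0,0.4],[0,0,0,0,0,0,0.4],[0,0,0,0,0,0,0.75],[0,0,0,0,0,0,0.9],[0,0,0,0,0,0,1],[0,0,0,0,0,0,1],[0,0,0,0,0,0,1],[0,0,0,0,0,0,1],[0,0,0,0,0,0,1],[0,0,0,0,0,0,1]]
  ]
}}

```text
clock: 8.38
ee_pos: [454.2, 207.7, 7.0]
tool_rot: [0.0, 0.998, -0.058, -0.0]
wrist_force: [-0.6, -0.3, -0.4]
finger_gap: 86.8
gripper_force: 0.0
```

{"name": "carry_out", "arguments": {
  "motion": [
    [[0,0,-15,0,0,0,1],[0,0,-25,0,0,0,1],[-5,0,-35,0,0,0,1],[-5,0,-40,0,0,0,1],[0,0,-40,0,0,0,1],[0,0,-40,0,0,0,1],[0,0,-40,0,0,0,1],[0,0,-25,0,0,0,1],[0,-30,-10,0,0,0,0],[0,-30,0,0,0,0,0],[0,-30,0,0,0,0,0],[0,-20,0,0,0,0,0]]
  ]
}}

```text
clock: 9.38
ee_pos: [456.5, 321.0, 277.5]
tool_rot: [-0.001, 0.998, -0.057, 0.0]
wrist_force: [0.9, 0.8, 0.5]
finger_gap: 68.1
gripper_force: 0.0
```

```bash
python3 - <<'E'
from h import *
go((616,188.8,300),-6.6)
c=bot.capture("top");np.save("t4.npy",c,allow_pickle=True)
cv2.imwrite("pics/t4.png",cv2.resize(c["pixels"][180:290,210:330,::-1],None,fx=5,fy=5,interpolation=2))
E
```

```text
t 9.38 tcp [456.5 321.  277.5] yaw -6.51 tilt z [ 0.001  0.002 -1.   ] F [0.9 0.8 0.5] gap 68.1
shift [173.5 113.2 -22.7] rz 0.09
```

View pics/t4.png

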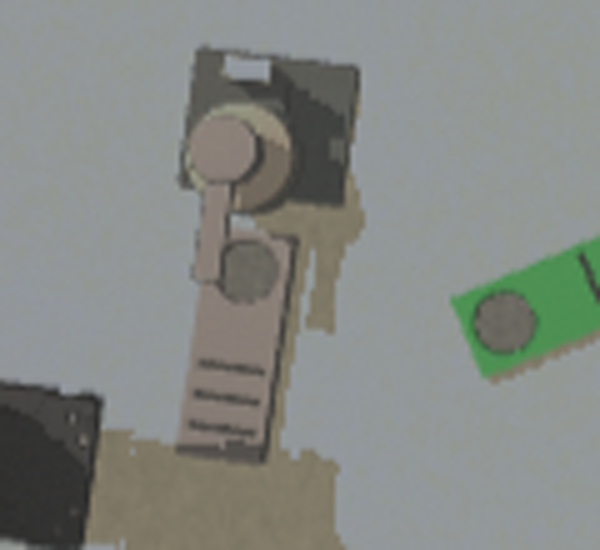

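The tray is free, with its pad at crop (248,271), the head centre at (223,149) and the spout end at (206,281).

```bash
python3 - <<'E'
from h import *
c=np.load("t4.npy",allow_pickle=True).item();P=lambda u,v:(u/5+210-.4,v/5+180-.4)
p=onz(c,*P(248,271),23);h=onz(c,*P(223,149),213);t=onz(c,*P(206,281),207)
print("pad",p.round(1),"head",h.round(1),"tip",t.round(1))
d=(t-h)[:2];d/=np.linalg.norm(d);print("drip",h[:2]+70*d,"dist",np.linalg.norm(h[:2]+70*d-p[:2]))
# head top height from scene view: disc centre via two views using mask
s=bot.capture("scene");cv2.imwrite("pics/s4.png",cv2.resize(s["pixels"][140:240,350:450,::-1],None,fx=6,fy=6,interpolation=2));np.save("s4.npy",s,allow_pickle=True)
E
```

```text
pad [546.2 196.1  23. ] head [615.1 189.2 213. ] tip [539.7 198.2 207. ]
drip [545.5449747  197.49763617] dist 1.5415643101418124
```

View pics/s4.png

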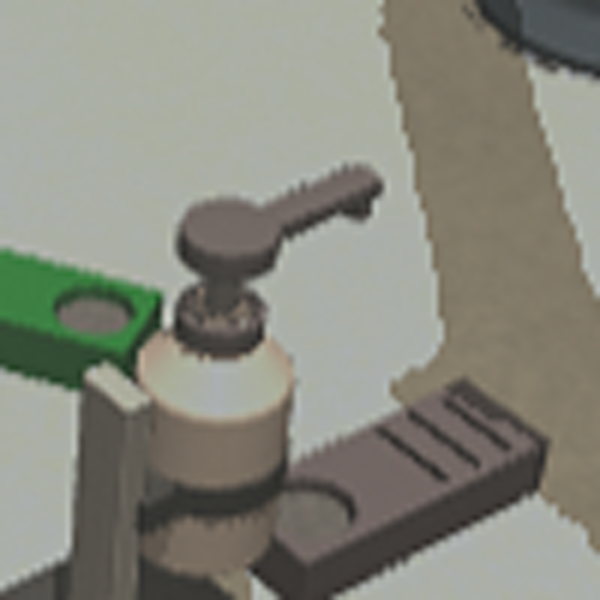

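The pad is about 2 mm from the drip point, and two views put the head top at about 213 mm. I'm moving the shut gripper over the head.

{"name": "carry_out", "arguments": {
  "motion": [
    [[15,10,0,0,0,0,0],[30,20,0,0,0,0,0],[32,21,0,0,0,0,0],[32,21,0,0,0,0,0],[32,21,0,0,0,0,0],[22,14,0,0,0,0,0],[10,6,0,0,0,0,0],[0,0,10,0,0,0,0],[0,0,15,0,0,0,0],[0,0,10,0,0,0,0],[0,0,0,0,0,0,0],[0,0,0,0,0,0,0]]
  ]
}}

```text
clock: 10.48
ee_pos: [614.1, 187.2, 241.3]
tool_rot: [0.0, 0.998, -0.057, -0.001]
wrist_force: [-0.5, 1.1, -0.3]
finger_gap: 0.4
gripper_force: 0.0
```

```bash
python3 - <<'E'
from h import *
go((615.5,188.8,224),-6.6)
E
```

```text
t 10.48 tcp [614.1 187.2 241.3] yaw -6.49 tilt z [-0.002 -0.    -1.   ] F [-0.5  1.1 -0.3] gap 0.4
shift [ 1.2 -1.8 17.3] rz 0.11
```

{"name": "carry_out", "arguments": {
  "motion": [
    [[1,-1.5,5,0,0,0,0],[0,0,5,0,0,0,0],[0,0,4,0,0,0,0],[0,0,3,0,0,0,0],[0,0,3,0,0,0,0],[0,0,2,0,0,0,0],[0,0,2,0,0,0,0],[0,0,0,0,0,0,0],[0,0,0,0,0,0,0]]
  ]
}}

```text
clock: 11.23
ee_pos: [616.9, 187.2, 218.0]
tool_rot: [0.0, 0.998, -0.058, 0.0]
wrist_force: [0.7, -0.0, 0.6]
finger_gap: 0.7
gripper_force: 0.0
```

{"name": "carry_out", "arguments": {
  "motion": [
    [[0,0,1,0,0,0,0],[0,0,1,0,0,0,0],[0,0,1,0,0,0,0],[0,0,0,0,0,0,0],[0,0,0,0,0,0,0],[0,0,0,0,0,0,0]]
  ]
}}

```text
clock: 11.73
ee_pos: [617.1, 187.4, 215.5]
tool_rot: [-0.0, 0.998, -0.058, 0.0]
wrist_force: [-0.8, -0.2, 2.8]
finger_gap: 0.0
gripper_force: 1.6
```

{"name": "carry_out", "arguments": {
  "motion": [
    [[0,0,1,0,0,0,0],[0,0,1,0,0,0,0],[0,0,1,0,0,0,0],[0,0,0,0,0,0,0],[0,0,0,0,0,0,0],[0,0,0,0,0,0,0]]
  ]
}}

```text
clock: 12.23
ee_pos: [617.1, 187.4, 212.3]
tool_rot: [-0.0, 0.998, -0.058, 0.0]
wrist_force: [0.1, -0.2, 4.3]
finger_gap: 0.1
gripper_force: 2.3
```

Contact came at about 215.5 mm, which agrees with the camera estimate, so the stop should be near 201.5 mm.

{"name": "carry_out", "arguments": {
  "motion": [
    [[0,0,2,0,0,0,0],[0,0,2,0,0,0,0],[0,0,2,0,0,0,0],[0,0,1,0,0,0,0],[0,0,1,0,0,0,0],[0,0,0,0,0,0,0],[0,0,0,0,0,0,0],[0,0,0,0,0,0,0]]
  ]
}}

```text
clock: 12.9
ee_pos: [617.2, 187.4, 205.0]
tool_rot: [-0.0, 0.998, -0.058, 0.0]
wrist_force: [-1.6, 0.7, 8.0]
finger_gap: 0.4
gripper_force: 3.8
```

{"name": "carry_out", "arguments": {
  "motion": [
    [[0,0,1,0,0,0,0],[0,0,1,0,0,0,0],[0,0,0,0,0,0,0],[0,0,0,0,0,0,0],[0,0,0,0,0,0,0]]
  ]
}}

```text
clock: 13.32
ee_pos: [617.2, 187.4, 203.2]
tool_rot: [-0.0, 0.998, -0.058, 0.001]
wrist_force: [-1.6, -0.1, 7.8]
finger_gap: 0.3
gripper_force: 4.2
```

{"name": "carry_out", "arguments": {
  "motion": [
    [[0,0,1,0,0,0,0],[0,0,0,0,0,0,0],[0,0,0,0,0,0,0],[0,0,0,0,0,0,0]]
  ]
}}

```text
clock: 13.65
ee_pos: [617.2, 187.4, 202.5]
tool_rot: [-0.0, 0.998, -0.058, 0.001]
wrist_force: [-0.8, -1.0, 10.0]
finger_gap: 0.5
gripper_force: 4.8
```

{"name": "carry_out", "arguments": {
  "motion": [
    [[0,0,1,0,0,0,0],[0,0,0,0,0,0,0],[0,0,0,0,0,0,0],[0,0,0,0,0,0,0]]
  ]
}}

```text
clock: 13.98
ee_pos: [617.2, 187.4, 202.4]
tool_rot: [-0.0, 0.998, -0.058, 0.001]
wrist_force: [-3.1, -1.2, 12.6]
finger_gap: 0.6
gripper_force: 6.8
```

{"name": "carry_out", "arguments": {
  "motion": [
    [[0,0,1,0,0,0,0],[0,0,0,0,0,0,0],[0,0,0,0,0,0,0],[0,0,0,0,0,0,0]]
  ]
}}

```text
clock: 14.32
ee_pos: [617.3, 187.4, 202.4]
tool_rot: [-0.0, 0.998, -0.058, 0.001]
wrist_force: [-4.0, -0.9, 17.3]
finger_gap: 0.5
gripper_force: 8.7
```

The head is hard against its stop: the position holds at 202.4 mm while the force rises to 17 N. Now I ease off and retreat.

{"name": "carry_out", "arguments": {
  "motion": [
    [[0,0,-3,0,0,0,0],[0,0,-4,0,0,0,0],[0,0,-5,0,0,0,0],[0,0,-6,0,0,0,0],[0,0,-10,0,0,0,0],[0,0,-20,0,0,0,0],[0,0,-30,0,0,0,0],[0,0,-30,0,0,0,0],[-20,-30,0,0,0,0,0],[-20,-30,0,0,0,0,0],[-20,-30,0,0,0,0,0],[-20,-30,0,0,0,0,0]]
  ]
}}

```text
clock: 15.32
ee_pos: [550.1, 316.6, 306.7]
tool_rot: [0.0, 0.998, -0.058, -0.001]
wrist_force: [0.0, 0.9, 0.2]
finger_gap: -0.0
gripper_force: 0.0
```

{"name": "carry_out", "arguments": {
  "motion": [
    [[-10,-15,0,0,0,0,0],[0,0,0,0,0,0,0],[0,0,0,0,0,0,0],[0,0,0,0,0,0,0],[0,0,0,0,0,0,0],[0,0,0,0,0,0,0]]
  ]
}}

```text
clock: 15.82
ee_pos: [544.1, 330.0, 306.8]
tool_rot: [0.0, 0.998, -0.059, 0.0]
wrist_force: [0.2, -0.2, 0.2]
finger_gap: 0.9
gripper_force: 0.0
```

```bash
python3 - <<'E'
from h import *
s=bot.observe();print(s["clock"],s["ee_pos"],s["wrist_force"])
c=bot.capture("top");d=bot.capture("scene")
for n,a in(("top",c),("scene",d)):
    o=np.load(("t4" if n=="top" else "s4")+".npy",allow_pickle=True).item()
    x=slice(200,330) if n=="top" else slice(350,450); y=slice(180,290) if n=="top" else slice(140,260)
    q=cv2.absdiff(a["pixels"][y,x],o["pixels"][y,x]).max(2)>40; print(n,q.sum())
cv2.imwrite("pics/end.png",np.hstack([cv2.resize(c["pixels"][150:290,160:360,::-1],(400,280)),cv2.resize(d["pixels"][120:260,260:460,::-1],(400,280))]))
E
```

```text
15.8167 [544.10403189 330.01018412 306.8086277 ] [ 0.20339023 -0.15282678  0.237947  ]
top 3258
scene 2393
```

View pics/end.png

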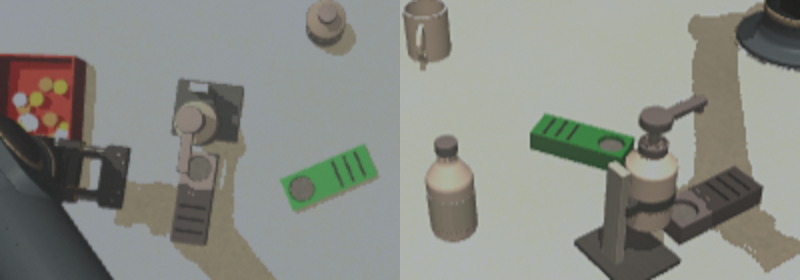

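The pump head is back up (its stem is visible), the tray's pad is under the spout, and the bystanders look unmoved. The gripper is clear of everything; the pixel differences come from the arm and its shadow.

```bash
python3 -c "
from bench import bot
print(bot.close_job())"
```

```text
the job is handed in; nothing more can be done
None
```

I stood the tray under the spout with its pad about 2 mm from the drip point and let go, pressed the pump fully to its stop at about 17 N, let it spring back up, and handed the job in; the hand-in returned no verdict.

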